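# Punch the drill spot through the jig

## Task

Take the centre punch from its stand, put its point through the guide hole of the drilling jig onto the bracket blank, and press straight down, upright, until the spring inside snaps; stop there, without pressing the punch hard against its stop. Then put the punch back upright, fully down in its stand, and let go. Let the punch snap nowhere else and leave the other things where they lie.

Things in the scene. Friction and masses are not known exactly. Their poses are not given: they have to be found in the camera images.
- punch_grip (a point): Spring-loaded centre punch, 114 mm long, 0.17 kg, standing point down in its stand. This point is the middle of its ribbed dark steel grip, on the axis (round, 18 mm in diameter, 26 mm up and down from here); z runs along the axis away from the point. Above the grip a red cap, 21 mm wide, ends 38 mm above this point. The tip of the point is 76 mm below this point.
- punch_flange (a point): Underside of the punch's brass flange, on the axis, 32 mm below the grip's middle. The flange is 30 mm wide and 6 mm thick. Beneath come a steel nose, 16 mm wide, to 10 mm below, then the sprung steel point, 6 mm in diameter, tapered at its end, to 44 mm below.
- striker (a joint): Hidden striker in the punch, in m: 0 cocked, 0.0022 snapped; 0 again once the pressure is off (the punch recocks itself). The point resists 4.5 N per mm; pushed in 3 mm, at 13 to 15 N, the spring snaps and the force falls at once by 3 N or more. Pressed on, it rises again at 4.5 N per mm, and 2.6 mm later the point is hard on its stop. Over 20 N on the blank spoils the mark.
- guide (a point): Centre of the mouth of the drilling jig's guide hole, at the top of the yellow template; x runs along the blank, z up. The hole is 9 mm in diameter with a 2.5 mm countersink and goes right through the 8 mm template. The blank's upper face lies beneath it, anywhere from 10 to 24 mm below this point (packing differs): to be found by touch.
- jig: Drilling jig, fixed: dark base 130 x 108 mm with blue side rails; on four pillars with black nuts (tops 54 mm above the table) a yellow template, 76 x 104 x 8 mm, its top 48 mm above the table. The aluminium bracket blank, 165 x 52 mm, lies beneath and sticks out at both ends. Origin at the centre of its underside.
- socket (a point): Centre of the socket's mouth in the punch's fixed stand: blue block, 60 x 60 mm, on a dark foot 85 x 85 mm, its top 56 mm above the table; z up. The socket is 21 mm in diameter with a 3 mm countersink, 48 mm deep. With the punch put away the brass flange rests on the block, the grip's middle 32 mm above this point.
- screwdriver: Bystander: orange-handled screwdriver, 170 mm, lying between jig and stand.
- wrench: Bystander: steel wrench, 150 mm, lying flat.
- beaker: Bystander: clear plastic beaker, 64 mm wide, 60 mm tall, origin under its base.
- spare_blank: Bystander: a second, loose bracket blank, 165 x 52 x 16 mm, lying on the table: not to be marked.
- column: Bystander: steel chromatograph column, 150 mm long, lying flat.

How it is judged:
By the outcome, as a careful person would: the job done as asked, in the order asked, and still so for the second after the job is handed in, with the robot touching nothing.
It also fails if it takes over 64 s, if anything falls off the work surface, if the arm or the gripper's body presses on something with over 40 N, if the wrist force passes 120 N, or if a joint passes its speed limit or range.

## Robot

A 6-joint arm with a two-finger parallel gripper is mounted at the origin on the work surface. World frame = base frame: x ahead of the robot, y to its left, z up, the work surface at z = 0. Lengths are in mm, angles in rad, forces in N, time in s.
With the tool pointing down it reaches from about 325 to 900 mm from the base axis. Payload 3.5 kg.
Tool frame: the origin (TCP) lies midway between the tips of the shut fingers; the grasp point (between the pads) lies 19 mm behind it; z points along the fingers, x is the direction in which the jaws open and shut, and the axes are right-handed (so a half turn about z gives the same grasp; the last joint's range is limited). The gripper opens to 85 mm and grips with 20 to 120 N. Pads are 22 mm wide; open, the fingers measure 114 mm over their backs; the gripper's body (76 mm by 85 mm) begins 54 mm behind the grasp point. The pads swing forward as they close: fully open they stand 13 mm farther back than shut.
Start: joints at [-1.39, 0.276, -0.026, 1.268, 0, 1.467], TCP at [174.991, -600, 231.313] pointing down, gripper open.
Joint ranges: [-3.12, 3.12], [-0.85, 1.88], [-1.08, 1.24], [-1.95, 2.15], [-1.57, 1.53], [-3.14, 3.14]. Speed limits (rad/s): [2.57, 2.57, 3.14, 3.14, 3.14, 3.14].

## Interface

Orientations are given as a unit quaternion [w, x, y, z].
In Python, from bench import r, grab_frame, close_job gives the robot as it stands.
- The arm moves only by the tool play_rows, never from a script. Its argument "deltas" is a list of rows, each a list of 7 numbers: the closure, from 0 (fully open) to 1 (shut), then the shift along the tool's x, y, z in m, then the turn, a rotation vector about the tool's x, y, z in rad. A call has 1 to 20 rows; each row is the pose to reach, as a shift and turn from the pose commanded when the call began, along the tool's axes at that moment; what a row does not reach only later rows make up. A row lasts 1/10 s, in which the tool goes at most 50 mm and 8.59 degrees, less where a joint would pass 70% of its speed; a pose out of reach is approached as far as the arm can. A call with a gripper value outside its range is refused whole. The fingers move at their own pace and stop on an object; "newtons" is the grip in N (left out, the last holds). Time passes only in rows, so rows that repeat a pose let the fingers close. It gives the time, the measured TCP pose, the force and the opening at its end, in the units of the state.
- r.get_obs(): the state, without advancing time (a new reading comes with each control period).
- grab_frame(name): name is "scene" or "top" or "wrist"; returns a dict with "pixels" (384x512x3 uint8, red, green, blue), "K" (3x3 intrinsics, pixels), "rvec" (rotation vector, rad) and "tvec" (3), from world to camera coordinates, as OpenCV has them; the wrist camera has in their place "hand_eye" (4x4, takes a point from camera to tool coordinates, whose origin is the TCP and whose axes are the tool frame's). Camera axes: x right, y down, z forward; pixel columns grow to the right and rows downward; lengths in mm; the calibration is good to about 2 mm. The wrist camera is an equidistant fisheye: a pixel r from the principal point sees the ray r / f radians off the axis. A picture is of the moment at which its call begins: read the wrist's pose just before it. There is no depth.
- close_job(): hands the job in, once; it reports no verdict.
The state is a dict: "t": time; "joints": joint angles; "joint_velocities": joint speeds; "joint_efforts": joint torques, N m; "eef_pos": TCP position; "eef_rot": TCP orientation; "force": force on the tool from outside, world axes, zero at the start; "moment": the same for the moment, N m; "width": finger opening in mm.
Only numpy, scipy, OpenCV 4.12 (cv2) and the standard library are available. Lean on these libraries where they do the work, as an engineer would, in place of code of your own. Each camera call takes 0.05 s, during which the arm holds its last target. There are 200 camera calls.

## Working session

There is one attempt and no reset: what is moved stays moved. The work goes in short steps, Python scripts to look and compute and a tool call to move; the robot and the scene stay as the last step left them, time stands still between calls to the robot, and variables do not carry over. Pictures are saved under pics/ and viewed, about 8 in all and at most 12, crops included, and the job is handed in when it is done.

Besides the shell and the picture viewer there is one more tool, called after ">>>" in YAML: its name, and indented under it one key for each argument. play_rows: Moves the arm, as the interface text tells. Its arguments: {"type":"object","properties":{"deltas":{"type":"array","items":{"type":"array","items":{"type":"number"}}},"newtons":{"type":"number"}},"required":["deltas"]}

```bash
mkdir -p pics; cat > h.py <<'E'
import numpy as np, cv2
from bench import r, grab_frame, close_job
from scipy.spatial.transform import Rotation as R
def snap(name,fn):
    o=r.get_obs(); f=grab_frame(name)
    np.savez('pics/'+fn+'.npz',pos=o['eef_pos'],rot=o['eef_rot'],**f)
    cv2.imwrite('pics/'+fn+'.png',f['pixels'][:,:,::-1]); return f
def load(fn): return np.load('pics/'+fn+'.npz')
def crop(fn,x0,y0,x1,y1,s,out):
    im=cv2.imread('pics/'+fn+'.png')[y0:y1,x0:x1]; cv2.imwrite('pics/'+out+'.png',cv2.resize(im,None,fx=s,fy=s,interpolation=cv2.INTER_CUBIC))
def ray(d,u,v):
    K=d['K']
    if 'hand_eye' in d:
        x=(u-K[0,2])/K[0,0];y=(v-K[1,2])/K[1,1];t=np.hypot(x,y)
        c=np.array([np.sin(t)*x/max(t,1e-9),np.sin(t)*y/max(t,1e-9),np.cos(t)])
        H=d['hand_eye'];q=d['rot'];Rw=R.from_quat([q[1],q[2],q[3],q[0]]).as_matrix()
        return Rw@H[:3,3]+d['pos'],Rw@H[:3,:3]@c
    M=cv2.Rodrigues(d['rvec'])[0]; c=np.linalg.inv(K)@np.array([u,v,1.])
    return -M.T@d['tvec'].ravel(),M.T@c
def atz(d,u,v,z):
    o,k=ray(d,u,v); return o+k*(z-o[2])/k[2]
E
python3 - <<'E'
from h import *
a=snap('top','t0');b=snap('scene','s0');c=snap('wrist','w0')
print(c['K'],c['hand_eye'],a['K'],r.get_obs())
import cv2
A=[cv2.imread('pics/%s.png'%n) for n in('t0','s0')]
cv2.imwrite('pics/both.png',cv2.resize(np.vstack(A),(400,600)))
crop('t0',0,0,512,384,1.5,'t0b')
E
```

```text
[[297.31863964   0.         252.69513124]
 [  0.         297.31863964 195.43381094]
 [  0.           0.           1.        ]] [[ 9.99999729e-01 -1.01575370e-04 -7.29424078e-04 -6.95531581e-01]
 [ 3.27652403e-04  9.48383077e-01  3.17126840e-01 -8.18268561e+01]
 [ 6.59561176e-04 -3.17126993e-01  9.48382853e-01 -1.42751217e+02]
 [ 0.00000000e+00  0.00000000e+00  0.00000000e+00  1.00000000e+00]] [[351.29479806   0.         251.6628468 ]
 [  0.         351.29479806 197.91187199]
 [  0.           0.           1.        ]] {'t': 0.15, 'joints': array([-1.39041368e+00,  2.76956901e-01, -2.75478200e-02,  1.26802929e+00,
       -9.74911637e-06,  1.46741677e+00]), 'joint_velocities': array([ 0.00087249, -0.00183182,  0.00535829,  0.00091393, -0.00020476,
       -0.00029637]), 'joint_efforts': array([ 3.30763869e-04, -4.46056938e+01,  2.95638961e+01,  1.05317277e-02,
       -1.13557401e-04, -1.38655065e-05]), 'eef_pos': array([ 174.87006417, -599.3982363 ,  230.42595267]), 'eef_rot': array([-5.86684405e-04,  7.99990129e-01, -6.00012532e-01, -6.40869264e-04]), 'force': array([-0.1445453 ,  0.01640024, -0.54584931]), 'moment': array([-0.03854381, -0.03564591, -0.01710434]), 'width': 85.5125328117997}
```

View pics/t0b.png

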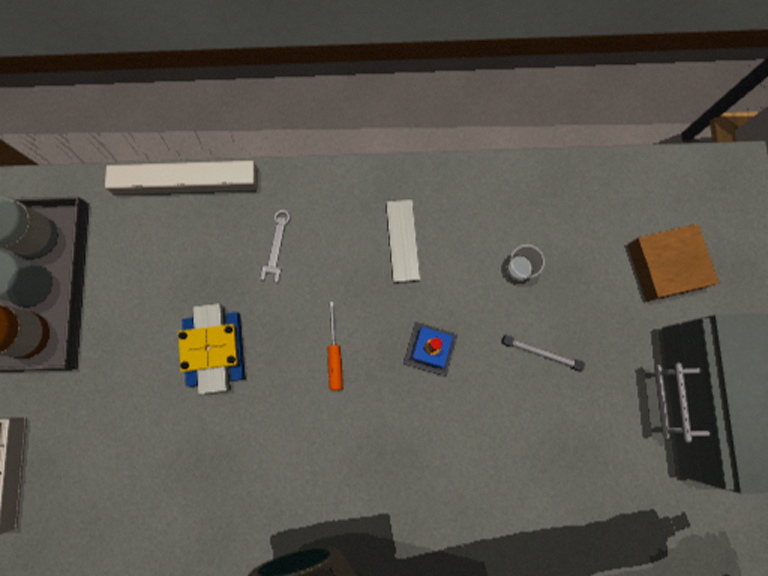

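View pics/s0.png

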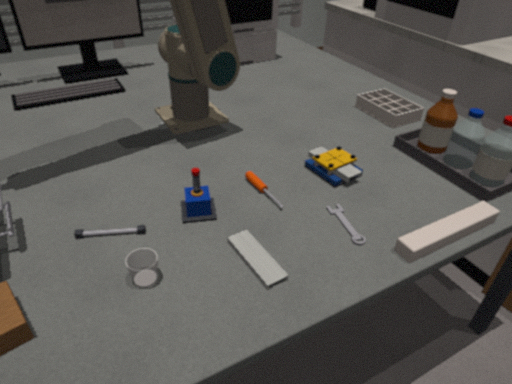

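Top view: jig hole near (208,347) and punch cap near (435,346) in the 1.5x picture; the stand lies to the right, with the screwdriver between them. The scene view agrees: cap at (196,171).

```bash
python3 - <<'E'
from h import *
t=load('t0');s=load('s0')
for n,u,v,z in [('guide',208,347,48),('cap',435,345.5,126),('jigL',183,329,54),('jigR',232,325,54),('jigBL',184,368,54),('jigBR',232,364,54),('blkTL',420,324,56),('blkTR',454,331,56),('blkBR',447,369,56),('blkBL',412,361,56),('drvTip',332,303,5),('drvEnd',336,388,25),('blTop',208,306,30),('blBot',213,391,30)]:
  print(n,atz(t,u/1.5,v/1.5,z).round(1))
print(atz(s,196,171,126).round(1),atz(s,334,160,48).round(1))
E
```

```text
guide [522.  227.8  48. ]
cap [ 506.1 -186.8  126. ]
jigL [556.3 273.6  54. ]
jigR [561.1 182.   54. ]
jigBL [484. 269.  54.]
jigBR [488.9 180.5  54. ]
blkTL [ 552.4 -167.6   56. ]
blkTR [ 537.6 -229.6   56. ]
blkBR [ 468.6 -213.2   56. ]
blkBL [ 484.9 -150.2   56. ]
drvTip [ 6.054e+02 -1.000e-01  5.000e+00]
drvEnd [440.4  -7.7  25. ]
blTop [602.5 236.2  30. ]
blBot [441.1 222.   30. ]
[ 519.6 -189.8  126. ] [534.7 218.2  48. ]
```

>>> play_rows:
  deltas:
    - [0,-0.304,-0.433,-0.03,0,0,-1.287]
    - [0,-0.304,-0.433,-0.03,0,0,-1.287]
    - [0,-0.304,-0.433,-0.03,0,0,-1.287]
    - [0,-0.304,-0.433,-0.03,0,0,-1.287]
    - [0,-0.304,-0.433,-0.03,0,0,-1.287]
    - [0,-0.304,-0.433,-0.03,0,0,-1.287]
    - [0,-0.304,-0.433,-0.03,0,0,-1.287]
    - [0,-0.304,-0.433,-0.03,0,0,-1.287]
    - [0,-0.304,-0.433,-0.03,0,0,-1.287]
    - [0,-0.304,-0.433,-0.03,0,0,-1.287]
    - [0,-0.304,-0.433,-0.03,0,0,-1.287]
    - [0,-0.304,-0.433,-0.03,0,0,-1.287]
    - [0,-0.304,-0.433,-0.03,0,0,-1.287]
    - [0,-0.304,-0.433,-0.03,0,0,-1.287]
    - [0,-0.304,-0.433,-0.03,0,0,-1.287]
    - [0,-0.304,-0.433,-0.03,0,0,-1.287]

```text
t: 1.75
eef_pos: [504.9, -187.8, 261.2]
eef_rot: [-0.0, 1.0, -0.001, -0.0]
force: [-0.3, 0.1, -0.1]
width: 85.4
```

```bash
python3 - <<'E'
from h import *
snap('wrist','w1');o=r.get_obs();print(o['t'],o['eef_pos'],o['eef_rot'],o['joints'])
crop('w1',150,80,400,270,3,'w1c')
E
```

```text
1.8 [ 505.00585177 -187.77268715  261.26101191] [-1.29819919e-08  9.99999627e-01 -8.60267685e-04 -8.24376370e-05] [-4.75942787e-01  1.08960682e-01 -1.67682770e-01  1.29429950e+00
 -7.53928119e-05  1.09657408e+00]
```

View pics/w1c.png

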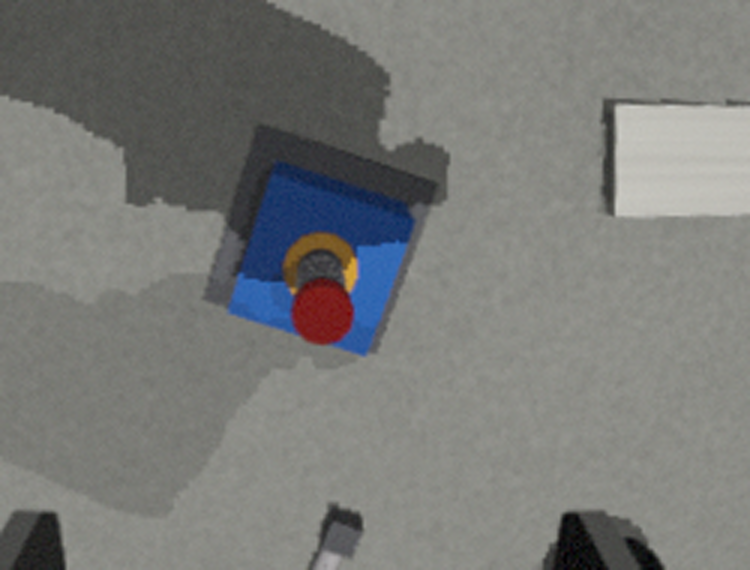

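Cap centre at crop (322,312), flange at (320,268), block top corners (278,163), (414,220), (368,355), (230,312).

```bash
python3 - <<'E'
from h import *
w=load('w1')
P=lambda u,v,z:atz(w,150+u/3,80+v/3,z).round(1)
print(P(322,312,126),P(320,268,62))
c=[P(*p,56) for p in [(278,163),(414,220),(368,355),(230,312)]]
print(c,np.mean(c,0),np.linalg.norm(c[0]-c[1]),np.linalg.norm(c[1]-c[2]))
E
```

```text
[ 509.4 -186.6  126. ] [ 509.5 -187.2   62. ]
[array([ 493.2, -146.2,   56. ]), array([ 546.9, -168.9,   56. ]), array([ 529.5, -225.5,   56. ]), array([ 473. , -206.8,   56. ])] [ 510.65 -186.85   56.  ] 58.300771864530226 59.21418748914822
```

>>> play_rows:
  deltas:
    - [0,0.0045,-0.0007,0.05,0,0,0]
    - [0,0.0045,-0.0007,0.1,0,0,0]
    - [0,0.0045,-0.0007,0.13,0,0,0]
    - [0,0.0045,-0.0007,0.16,0,0,0]
    - [0,0.0045,-0.0007,0.18,0,0,0]
    - [0,0.0045,-0.0007,0.19,0,0,0]
    - [0,0.0045,-0.0007,0.19,0,0,0]
    - [0,0.0045,-0.0007,0.19,0,0,0]
  newtons: 80

```text
t: 2.6
eef_pos: [510.7, -186.8, 72.2]
eef_rot: [0.0, 1.0, -0.0, 0.001]
force: [0.6, -0.1, -0.7]
width: 85.8
```

>>> play_rows:
  deltas:
    - [0.5,0,0,0,0,0,0]
    - [0.6,0,0,0,0,0,0]
    - [0.7,0,0,0,0,0,0]
    - [0.8,0,0,0,0,0,0]
    - [0.9,0,0,0,0,0,0]
    - [1,0,0,0,0,0,0]
    - [1,0,0,0,0,0,0]
    - [1,0,0,0,0,0,0]
    - [1,0,0,0,0,0,0]
    - [1,0,0,0,0,0,0]

```text
t: 3.6
eef_pos: [510.2, -186.3, 71.8]
eef_rot: [0.0, 1.0, -0.0, 0.0]
force: [-1.8, 0.9, 6.1]
width: 16.4
```

>>> play_rows:
  deltas:
    - [1,0,0,-0.01,0,0,0]
    - [1,0,0,-0.03,0,0,0]
    - [1,0,0,-0.06,0,0,0]
    - [1,0,0,-0.1,0,0,0]
    - [1,0,0,-0.12,0,0,0]
    - [1,0,0,-0.12,0,0,0]
    - [1,0,0,-0.12,0,0,0]

```text
t: 4.3
eef_pos: [509.7, -186.0, 190.7]
eef_rot: [-0.0, 1.0, -0.0, -0.0]
force: [-0.2, 0.0, -1.6]
width: 16.6
```

```bash
python3 - <<'E'
from h import *
snap('wrist','w2');o=r.get_obs();print(o['t'],o['eef_pos'],o['eef_rot'],o['force'],o['moment'],o['width'])
crop('w2',130,130,380,317,3,'w2c')
E
```

```text
4.35 [ 508.91285533 -185.61957265  189.65922097] [-6.65296484e-04  9.99998986e-01  9.14177330e-06 -1.25871744e-03] [-0.99525703  0.6237669  -2.32477404] [0.03437492 0.00639779 0.04488644] 16.401631033418003
```

View pics/w2c.png

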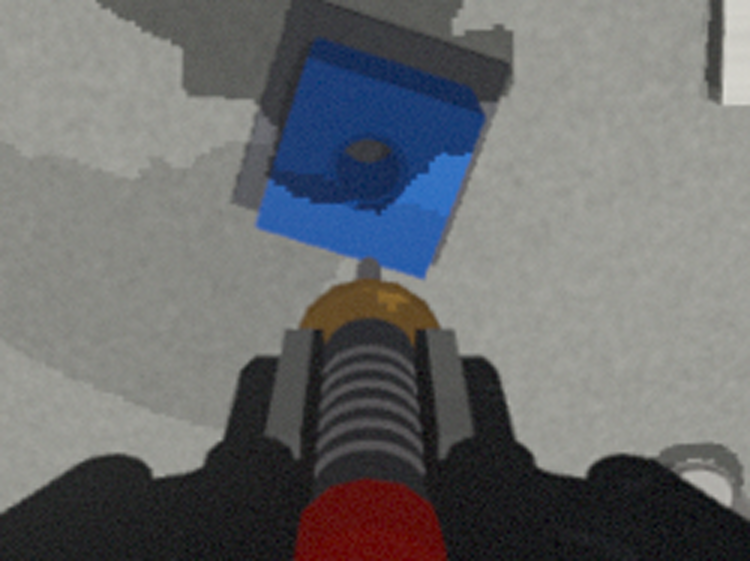

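>>> play_rows:
  deltas:
    - [1,0.013,-0.03,0,0,0,0]
    - [1,0.013,-0.07,0,0,0,0]
    - [1,0.013,-0.11,0,0,0,0]
    - [1,0.013,-0.15,0,0,0,0]
    - [1,0.013,-0.19,0,0,0,0]
    - [1,0.013,-0.23,0,0,0,0]
    - [1,0.013,-0.27,0,0,0,0]
    - [1,0.013,-0.31,0,0,0,0]
    - [1,0.013,-0.35,0,0,0,0]
    - [1,0.013,-0.38,0,0,0,0]
    - [1,0.013,-0.4,0,0,0,0]
    - [1,0.013,-0.41,0.02,0,0,0]
    - [1,0.013,-0.414,0.03,0,0,0]
    - [1,0.013,-0.414,0.03,0,0,0]
    - [1,0.013,-0.414,0.03,0,0,0]
    - [1,0.013,-0.414,0.03,0,0,0]

```text
t: 5.95
eef_pos: [523.4, 227.1, 161.6]
eef_rot: [0.0, 1.0, -0.0, 0.0]
force: [0.7, -0.6, -2.8]
width: 16.3
```

```bash
python3 - <<'E'
from h import *
snap('wrist','w3');o=r.get_obs();print(o['t'],o['eef_pos'],o['eef_rot'],o['force'],o['moment'],o['width'])
w=load('w2');p=atz(w,130+369/3,130+258/3,129.9);print(p,p-w['pos'])
crop('w3',170,110,330,230,5,'w3c')
E
```

```text
6.0 [523.60086993 227.2219047  161.88929189] [-7.11878664e-05  9.99999758e-01 -5.24119742e-04  4.51105799e-04] [-0.01246344 -0.29256211 -1.41141403] [-0.00685718 -0.02633085 -0.0111185 ] 16.669270933509498
[ 509.91311648 -187.67085554  129.9       ] [  0.20355476  -1.65621115 -60.81877051]
```

View pics/w3c.png

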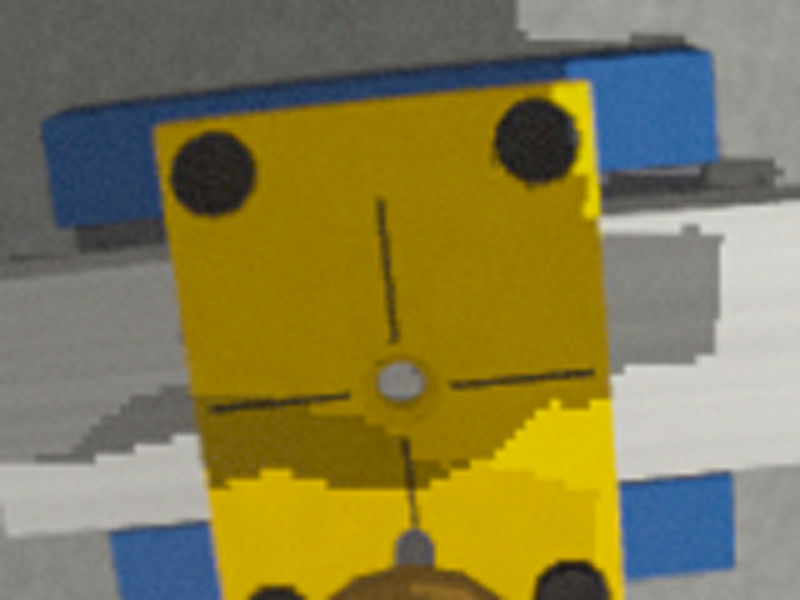

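Hole mouth at crop (399,388), cross lines agree; punch tip near (414,530).

```bash
python3 - <<'E'
from h import *
w=load('w3');P=lambda u,v,z:(atz(w,170+u/5,110+v/5,z)-w['pos']).round(2)
print('hole',P(399,388,48),P(401,385,48),P(398.5,391.5,48))
for v in(526,530,534):print('tip',P(414,v,w['pos'][2]-59.8))
a=[P(*q,54) for q in[(213,173),(537,140)]];print(a)
E
```

```text
hole [  -2.58    4.21 -113.56] [  -2.22    4.77 -113.56] [  -2.68    3.55 -113.56]
tip [  0.1   -0.63 -59.8 ]
tip [  0.1   -1.26 -59.8 ]
tip [  0.1  -1.9 -59.8]
[array([ -34.1 ,   44.49, -107.56]), array([  20.97,   49.93, -107.56])]
```

>>> play_rows:
  deltas:
    - [1,-0.0026,-0.005,0.01,0,0,0]
    - [1,-0.0026,-0.005,0.025,0,0,0]
    - [1,-0.0026,-0.005,0.038,0,0,0]
    - [1,-0.0026,-0.005,0.042,0,0,0]
    - [1,-0.0026,-0.005,0.042,0,0,0]
    - [1,-0.0026,-0.005,0.042,0,0,0]
    - [1,-0.0026,-0.005,0.042,0,0,0]

```text
t: 6.7
eef_pos: [521.1, 233.0, 120.1]
eef_rot: [-0.0, 1.0, -0.0, 0.001]
force: [-0.1, 0.6, -1.0]
width: 16.6
```

```bash
python3 - <<'E'
from h import *
snap('wrist','w4');o=r.get_obs();print(o['t'],o['eef_pos'],o['eef_rot'],o['force'],o['moment'],o['width'])
crop('w4',200,140,310,222,7,'w4c')
E
```

```text
6.75 [521.13471729 232.99124597 120.08699547] [-2.47046424e-04  9.99999702e-01 -1.06237426e-05  7.30854168e-04] [ 0.09098364 -0.05388669 -1.76693046] [0.00099104 0.01437169 0.00267951] 16.407766146236025
```

View pics/w4c.png

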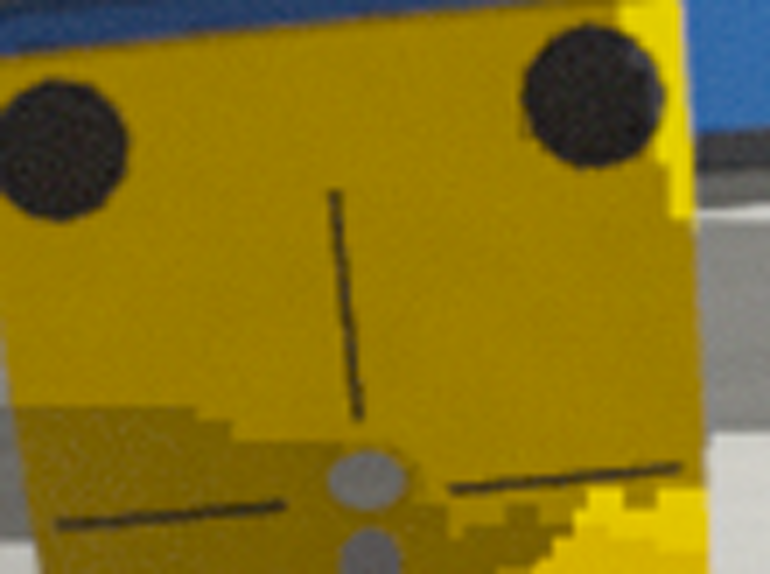

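Cross lines meet at (366,496) = hole mouth centre; visible tip end at about (371,531).

```bash
python3 - <<'E'
from h import *
w=load('w4');P=lambda u,v,z:(atz(w,200+u/7,140+v/7,z)-w['pos']).round(2)
print('hole',P(366,496,48))
for v in(526,531,536):print('tip',P(371,v,w['pos'][2]-59.8))
E
```

```text
hole [ -0.21  -1.96 -72.06]
tip [  0.31  -0.55 -59.8 ]
tip [  0.31  -1.11 -59.8 ]
tip [  0.31  -1.68 -59.8 ]
```

>>> play_rows:
  deltas:
    - [1,-0.0004,0.0011,0,0,0,0]
    - [1,-0.0004,0.0011,0.003,0,0,0]
    - [1,-0.0004,0.0011,0.006,0,0,0]
    - [1,-0.0004,0.0011,0.009,0,0,0]
    - [1,-0.0004,0.0011,0.012,0,0,0]
    - [1,-0.0004,0.0011,0.014,0,0,0]
    - [1,-0.0004,0.0011,0.015,0,0,0]
    - [1,-0.0004,0.0011,0.016,0,0,0]
    - [1,-0.0004,0.0011,0.016,0,0,0]
    - [1,-0.0004,0.0011,0.016,0,0,0]

```text
t: 7.75
eef_pos: [520.2, 231.7, 103.4]
eef_rot: [-0.0, 1.0, 0.0, 0.0]
force: [-0.1, 0.1, -2.5]
width: 16.5
```

```bash
python3 - <<'E'
from h import *
for i in range(3):
  snap('wrist','w5');o=r.get_obs();print(o['t'],o['eef_pos'],o['force'],o['moment'],o['width'])
crop('w5',210,150,300,217,8,'w5c')
E
```

```text
7.8 [520.16617903 231.71511015 103.44389727] [ 0.40168777 -0.59385628 -2.1497786 ] [ 0.07181418 -0.01077926  0.04538739] 16.182213825602975
7.85 [520.17598122 231.73711075 103.4509869 ] [ 0.34658428 -0.61027882 -2.05783173] [-0.0239817  -0.00903811 -0.00579076] 16.605811187924186
7.9 [520.16758361 231.73081809 103.46756691] [ 0.50130263  0.14473298 -2.43163665] [-0.00777174 -0.01400543  0.02119384] 16.2529413293681
```

View pics/w5c.png

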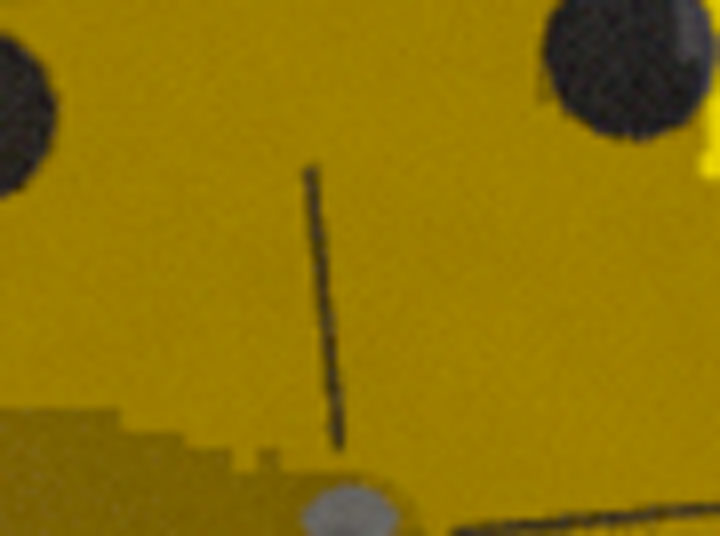

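>>> play_rows:
  deltas:
    - [1,0,0,0.002,0,0,0]
    - [1,0,0,0.004,0,0,0]
    - [1,0,0,0.006,0,0,0]
    - [1,0,0,0.006,0,0,0]
    - [1,0,0,0.006,0,0,0]

```text
t: 8.4
eef_pos: [519.9, 231.6, 97.2]
eef_rot: [0.0, 1.0, -0.0, -0.0]
force: [-0.5, -0.3, -2.6]
width: 16.4
```

>>> play_rows:
  deltas:
    - [1,0,0,0.001,0,0,0]
    - [1,0,0,0.002,0,0,0]
    - [1,0,0,0.002,0,0,0]
    - [1,0,0,0.002,0,0,0]

```text
t: 8.8
eef_pos: [520.3, 231.8, 95.7]
eef_rot: [-0.0, 1.0, 0.0, 0.0]
force: [-1.1, 0.9, 2.7]
width: 16.3
```

>>> play_rows:
  deltas:
    - [1,0,0,0.0005,0,0,0]
    - [1,0,0,0.001,0,0,0]
    - [1,0,0,0.001,0,0,0]
    - [1,0,0,0.001,0,0,0]

```text
t: 9.2
eef_pos: [520.4, 231.8, 94.7]
eef_rot: [-0.0, 1.0, 0.0, 0.0]
force: [-1.4, -0.7, 5.2]
width: 16.4
```

```bash
cat > rd.py <<'E'
from h import *
for i in range(3):
  grab_frame('wrist');o=r.get_obs();print(round(o['t'],2),o['eef_pos'].round(2),o['force'].round(2),o['moment'].round(2))
E
python3 rd.py
```

```text
9.25 [520.33 231.79  94.71] [-1.02 -0.35  4.4 ] [-0.04  0.25 -0.01]
9.3 [520.35 231.78  94.66] [-0.73 -0.13  4.97] [-0.06  0.29  0.03]
9.35 [520.3  231.77  94.59] [-1.36 -0.85  4.35] [-0.01  0.28  0.  ]
```

>>> play_rows:
  deltas:
    - [1,0,0,0.0005,0,0,0]
    - [1,0,0,0.0005,0,0,0]
    - [1,0,0,0.0005,0,0,0]

```text
t: 9.65
eef_pos: [520.4, 231.8, 94.2]
eef_rot: [-0.0, 1.0, 0.0, 0.0]
force: [-0.3, -0.0, 6.3]
width: 16.3
```

```bash
python3 rd.py
```

```text
9.7 [520.35 231.81  94.21] [-0.92  0.1   5.41] [-0.1   0.35 -0.  ]
9.75 [520.35 231.8   94.23] [-1.59 -0.45  4.84] [-0.1   0.32 -0.05]
9.8 [520.36 231.75  94.24] [-2.11 -0.72  6.88] [-0.08  0.34  0.06]
```

>>> play_rows:
  deltas:
    - [1,0,0,0.0005,0,0,0]
    - [1,0,0,0.0005,0,0,0]
    - [1,0,0,0.0005,0,0,0]

```text
t: 10.1
eef_pos: [520.4, 231.8, 93.9]
eef_rot: [-0.0, 1.0, -0.0, 0.0]
force: [-1.4, -0.5, 7.4]
width: 16.5
```

```bash
python3 rd.py
```

```text
10.15 [520.39 231.78  93.92] [-1.27  0.09  6.38] [-0.12  0.39 -0.01]
10.2 [520.37 231.79  93.89] [-1.94  0.35  7.1 ] [-0.1   0.42  0.  ]
10.25 [520.38 231.77  93.91] [-1.78 -0.22  7.39] [-0.16  0.42 -0.03]
```

>>> play_rows:
  deltas:
    - [1,0,0,0.0007,0,0,0]
    - [1,0,0,0.0007,0,0,0]
    - [1,0,0,0.0007,0,0,0]

```text
t: 10.55
eef_pos: [520.5, 231.8, 93.5]
eef_rot: [-0.0, 1.0, 0.0, 0.0]
force: [-2.2, -0.0, 8.7]
width: 16.8
```

```bash
python3 rd.py
```

```text
10.6 [520.45 231.82  93.47] [-2.74 -0.9   9.48] [-0.13  0.49  0.02]
10.65 [520.43 231.84  93.48] [-2.1  -0.88  7.63] [-0.16  0.5   0.03]
10.7 [520.44 231.84  93.48] [-1.38 -0.38  8.61] [-0.14  0.56 -0.  ]
```

>>> play_rows:
  deltas:
    - [1,0,0,0.0006,0,0,0]
    - [1,0,0,0.0006,0,0,0]
    - [1,0,0,0.0006,0,0,0]

```text
t: 11.0
eef_pos: [520.5, 231.8, 93.1]
eef_rot: [-0.0, 1.0, -0.0, 0.0]
force: [-2.0, -0.7, 9.2]
width: 16.3
```

```bash
python3 rd.py
```

```text
11.05 [520.5  231.85  93.11] [-2.71 -0.33  8.68] [-0.17  0.64  0.02]
11.1 [520.49 231.81  93.1 ] [-1.99 -0.77  8.89] [-0.14  0.61  0.02]
11.15 [520.48 231.82  93.08] [-2.26  0.12  9.26] [-0.17  0.64  0.02]
```

>>> play_rows:
  deltas:
    - [1,-0.0004,0,0.0003,0,0,0]
    - [1,-0.0004,0,0.0005,0,0,0]
    - [1,-0.0004,0,0.0005,0,0,0]

```text
t: 11.45
eef_pos: [520.4, 231.9, 92.9]
eef_rot: [-0.0, 1.0, -0.0, 0.001]
force: [-2.0, -1.0, 10.5]
width: 16.6
```

```bash
python3 rd.py
```

```text
11.5 [520.42 231.87  92.87] [-2.63 -0.21 10.  ] [-0.2   0.64  0.02]
11.55 [520.42 231.88  92.88] [-3.55 -0.98 10.17] [-0.21  0.56  0.  ]
11.6 [520.43 231.87  92.89] [-1.94 -0.97 10.37] [-0.24  0.6  -0.01]
```

>>> play_rows:
  deltas:
    - [1,-0.0004,0,0.0004,0,0,0]
    - [1,-0.0004,0,0.0004,0,0,0]
    - [1,-0.0004,0,0.0004,0,0,0]

```text
t: 11.9
eef_pos: [520.4, 231.9, 92.7]
eef_rot: [-0.0, 1.0, -0.0, 0.001]
force: [-1.5, -0.7, 10.3]
width: 16.5
```

```bash
python3 rd.py
```

```text
11.95 [520.37 231.9   92.71] [-2.79 -0.89  9.83] [-0.26  0.51 -0.  ]
12.0 [520.34 231.88  92.7 ] [-1.96 -0.89 10.02] [-0.26  0.55 -0.  ]
12.05 [520.35 231.92  92.69] [-1.59 -0.85 10.8 ] [-0.29  0.5  -0.04]
```

>>> play_rows:
  deltas:
    - [1,-0.0002,0,0.0003,0,0,0]
    - [1,-0.0002,0,0.0005,0,0,0]
    - [1,-0.0002,0,0.0005,0,0,0]
  newtons: 120

```text
t: 12.35
eef_pos: [520.2, 231.8, 91.8]
eef_rot: [-0.0, 1.0, -0.0, 0.001]
force: [-0.2, -0.1, 6.5]
width: 16.0
```

```bash
python3 rd.py
```

```text
12.4 [520.22 231.85  91.68] [-0.78 -0.92  7.02] [-0.1   0.12  0.02]
12.45 [520.22 231.85  91.67] [-0.48 -0.16  8.14] [-0.16  0.19 -0.01]
12.5 [520.23 231.83  91.65] [-0.43 -0.47  7.92] [-0.19  0.21  0.01]
```

The force fell from ~12.3 N to ~8.5 N and the tool moved about 1 mm: the snap came where expected. I stop pressing here and withdraw straight up.

>>> play_rows:
  deltas:
    - [1,0,0,-0.003,0,0,0]
    - [1,0,0,-0.008,0,0,0]
    - [1,0,0,-0.016,0,0,0]
    - [1,0,0,-0.03,0,0,0]
    - [1,0,0,-0.05,0,0,0]
    - [1,0,0,-0.08,0,0,0]
    - [1,0,0,-0.098,0,0,0]
    - [1,0,0,-0.098,0,0,0]
    - [1,0,0,-0.098,0,0,0]

```text
t: 13.4
eef_pos: [518.7, 231.6, 188.6]
eef_rot: [0.0, 1.0, 0.0, -0.0]
force: [-1.2, 0.1, -2.6]
width: 15.5
```

```bash
python3 rd.py; python3 - <<'E'
from h import *
snap('wrist','w6')
a=cv2.imread('pics/w2.png')[190:317,190:310];b=cv2.imread('pics/w6.png')[190:317,190:310]
cv2.imwrite('pics/cmp.png',cv2.resize(np.hstack([a,b]),None,fx=3.3,fy=3.3,interpolation=cv2.INTER_CUBIC))
E
```

```text
13.45 [517.98 231.35 187.62] [-0.92 -0.55 -2.54] [-0.01  0.08  0.05]
13.5 [517.67 231.27 187.05] [ 0.4   0.09 -1.65] [ 0.01 -0.03  0.01]
13.55 [517.62 231.23 186.87] [ 0.06 -0.45 -1.47] [-0.03  0.02  0.03]
```

View pics/cmp.png

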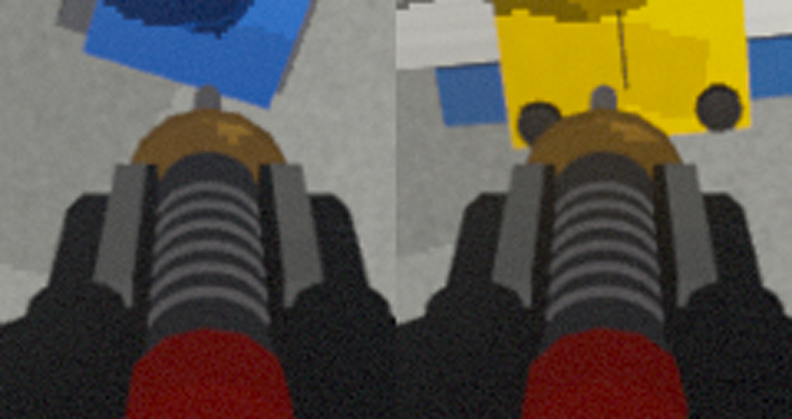

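Before and after pictures match: punch still upright and not slipped in the hand. Back to the stand.

>>> play_rows:
  deltas:
    - [1,-0.008,0.03,0,0,0,0]
    - [1,-0.008,0.07,0,0,0,0]
    - [1,-0.008,0.11,0,0,0,0]
    - [1,-0.008,0.15,0,0,0,0]
    - [1,-0.008,0.19,0,0,0,0]
    - [1,-0.008,0.23,0,0,0,0]
    - [1,-0.008,0.27,0,0,0,0]
    - [1,-0.008,0.31,0,0,0,0]
    - [1,-0.008,0.35,0,0,0,0]
    - [1,-0.008,0.385,0,0,0,0]
    - [1,-0.008,0.405,0,0,0,0]
    - [1,-0.008,0.415,0,0,0,0]
    - [1,-0.008,0.418,0,0,0,0]
    - [1,-0.008,0.418,0,0,0,0]
    - [1,-0.008,0.418,0,0,0,0]
    - [1,-0.008,0.418,0,0,0,0]

```text
t: 15.2
eef_pos: [511.0, -185.2, 188.5]
eef_rot: [-0.0, 1.0, 0.001, -0.0]
force: [0.4, -0.5, -2.1]
width: 15.8
```

```bash
python3 rd.py
```

```text
15.25 [ 511.04 -185.27  188.6 ] [ 0.17  0.39 -1.98] [ 0.01 -0.01  0.01]
15.3 [ 511.09 -185.46  188.66] [-0.52 -0.33 -1.12] [ 0.01 -0.02 -0.01]
15.35 [ 511.12 -185.62  188.72] [-0.07 -1.   -2.01] [0.   0.   0.03]
```

>>> play_rows:
  deltas:
    - [1,-0.001,0.001,0.015,0,0,0]
    - [1,-0.001,0.001,0.035,0,0,0]
    - [1,-0.001,0.001,0.055,0,0,0]
    - [1,-0.001,0.001,0.065,0,0,0]
    - [1,-0.001,0.001,0.068,0,0,0]
    - [1,-0.001,0.001,0.068,0,0,0]
    - [1,-0.001,0.001,0.068,0,0,0]
    - [1,-0.001,0.001,0.068,0,0,0]

```text
t: 16.15
eef_pos: [510.9, -187.7, 121.8]
eef_rot: [0.0, 1.0, 0.0, 0.001]
force: [0.5, -0.1, -2.5]
width: 16.1
```

```bash
python3 rd.py; python3 - <<'E'
from h import *
snap('wrist','w7');crop('w7',190,130,310,220,6,'w7c')
E
```

```text
16.2 [ 510.82 -187.72  121.65] [-0.3   0.38 -1.63] [ 0.01 -0.03 -0.01]
16.25 [ 510.69 -187.64  121.51] [-0.7   0.31 -2.06] [-0.01 -0.03 -0.04]
16.3 [ 510.52 -187.56  121.31] [-0.53  0.37 -1.82] [0.04 0.02 0.  ]
```

View pics/w7c.png

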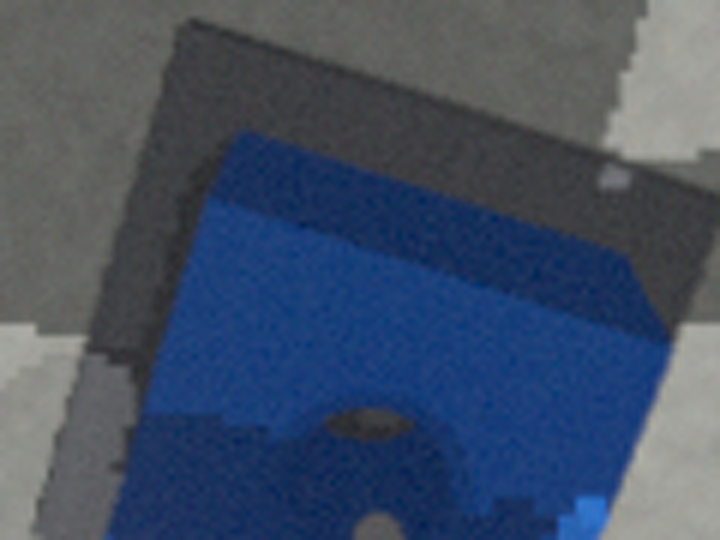

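Socket countersink about x 270–470, top at y≈395, centred near (371,490); tip end at (378,520).

```bash
python3 - <<'E'
from h import *
w=load('w7');P=lambda u,v,z:(atz(w,190+u/6,130+v/6,z)).round(2)
print(w['pos'],'sock',P(371,490,56),'tip',P(378,522,w['pos'][2]-59.8),'corners',P(212,200,56),P(671,345,56),P(375,272,56))
E
```

```text
[ 510.52004443 -187.56205429  121.30689597] sock [ 509.95 -187.6    56.  ] tip [ 510.82 -189.65   61.51] corners [ 491.01 -150.46   56.  ] [ 546.88 -168.58   56.  ] [ 510.47 -159.42   56.  ]
```

>>> play_rows:
  deltas:
    - [1,-0.0005,-0.0013,0,0,0,0]
    - [1,-0.0005,-0.0013,0.003,0,0,0]
    - [1,-0.0005,-0.0013,0.007,0,0,0]
    - [1,-0.0005,-0.0013,0.011,0,0,0]
    - [1,-0.0005,-0.0013,0.015,0,0,0]
    - [1,-0.0005,-0.0013,0.02,0,0,0]
    - [1,-0.0005,-0.0013,0.025,0,0,0]
    - [1,-0.0005,-0.0013,0.029,0,0,0]
    - [1,-0.0005,-0.0013,0.029,0,0,0]
    - [1,-0.0005,-0.0013,0.029,0,0,0]

```text
t: 17.35
eef_pos: [509.5, -186.0, 91.5]
eef_rot: [-0.0, 1.0, -0.0, -0.0]
force: [0.5, -0.3, -1.2]
width: 15.6
```

```bash
python3 rd.py
```

```text
17.4 [ 509.71 -186.11   91.72] [ 0.23  0.21 -1.81] [ 0.03 -0.04 -0.01]
17.45 [ 509.79 -186.13   91.85] [ 0.46 -0.73 -0.81] [-0.02 -0.02 -0.01]
17.5 [ 509.84 -186.18   91.92] [-0.05 -0.33 -1.07] [-0.02  0.03  0.02]
```

Tip well inside the socket, no side force. Down the remaining ~20 mm.

>>> play_rows:
  deltas:
    - [1,0,0,0.004,0,0,0]
    - [1,0,0,0.008,0,0,0]
    - [1,0,0,0.012,0,0,0]
    - [1,0,0,0.015,0,0,0]
    - [1,0,0,0.017,0,0,0]
    - [1,0,0,0.018,0,0,0]
    - [1,0,0,0.018,0,0,0]
    - [1,0,0,0.018,0,0,0]

```text
t: 18.3
eef_pos: [509.7, -186.1, 73.7]
eef_rot: [0.0, 1.0, -0.0, 0.0]
force: [0.2, 0.4, -1.0]
width: 15.7
```

```bash
python3 rd.py
```

```text
18.35 [ 509.71 -186.09   73.78] [-0.39 -0.11 -2.3 ] [-0.01 -0.01  0.03]
18.4 [ 509.74 -186.1    73.79] [-0.59 -0.54 -1.87] [ 0.03 -0.04  0.01]
18.45 [ 509.71 -186.09   73.79] [ 0.31 -0.01 -1.75] [ 0.05 -0.04  0.03]
```

>>> play_rows:
  deltas:
    - [1,0,0,0.0005,0,0,0]
    - [1,0,0,0.001,0,0,0]
    - [1,0,0,0.0015,0,0,0]
    - [1,0,0,0.0018,0,0,0]
    - [1,0,0,0.0018,0,0,0]
    - [1,0,0,0.0018,0,0,0]

```text
t: 19.05
eef_pos: [509.5, -186.0, 71.9]
eef_rot: [0.0, 1.0, 0.0, -0.0]
force: [0.2, 0.3, -0.2]
width: 16.0
```

```bash
python3 rd.py
```

```text
19.1 [ 509.54 -186.01   71.9 ] [-0.65 -0.55 -1.26] [ 0.09  0.11 -0.03]
19.15 [ 509.55 -186.03   71.89] [-0.4  -0.17 -0.31] [ 0.09  0.09 -0.01]
19.2 [ 509.52 -186.01   71.89] [-1.55  0.71 -0.25] [0.09 0.14 0.03]
```

>>> play_rows:
  deltas:
    - [1,0,0,0.0007,0,0,0]
    - [1,0,0,0.0007,0,0,0]
    - [0.95,0,0,0.0007,0,0,0]
    - [0.8,0,0,0.0007,0,0,0]
    - [0.5,0,0,0.0007,0,0,0]
    - [0.2,0,0,0.0007,0,0,0]
    - [0,0,0,0.0007,0,0,0]
    - [0,0,0,0.0007,0,0,0]
    - [0,0,0,0.0007,0,0,0]
    - [0,0,0,0.0007,0,0,0]

```text
t: 20.2
eef_pos: [509.6, -186.0, 71.0]
eef_rot: [-0.0, 1.0, 0.0, -0.0]
force: [-0.2, -0.7, 0.4]
width: 85.4
```

>>> play_rows:
  deltas:
    - [0,0,0,-0.01,0,0,0]
    - [0,0,0,-0.03,0,0,0]
    - [0,0,0,-0.06,0,0,0]
    - [0,0,0,-0.1,0,0,0]
    - [0,0,0,-0.14,0,0,0]
    - [0,0,0,-0.17,0,0,0]
    - [0,0,0,-0.19,0,0,0]
    - [0,0,0,-0.19,0,0,0]
    - [0,0,0,-0.19,0,0,0]
    - [0,0,0,-0.19,0,0,0]

```text
t: 21.2
eef_pos: [508.7, -185.6, 259.8]
eef_rot: [-0.001, 1.0, -0.0, -0.001]
force: [-0.0, 0.1, -0.3]
width: 85.6
```

```bash
python3 rd.py; python3 - <<'E'
from h import *
snap('wrist','w8');snap('scene','s8')
crop('w8',150,80,350,230,2,'a');crop('s8',170,155,250,230,4,'b')
a=cv2.imread('pics/a.png');b=cv2.imread('pics/b.png');cv2.imwrite('pics/end.png',np.hstack([a,b]))
E
```

```text
21.25 [ 508.55 -185.52  259.5 ] [ 0.19  0.4  -0.63] [0.   0.01 0.03]
21.3 [ 508.58 -185.54  259.45] [0.37 0.13 0.78] [ 0.05 -0.01 -0.07]
21.35 [ 508.69 -185.61  259.56] [0.21 0.05 0.53] [0.   0.01 0.01]
```

View pics/end.png

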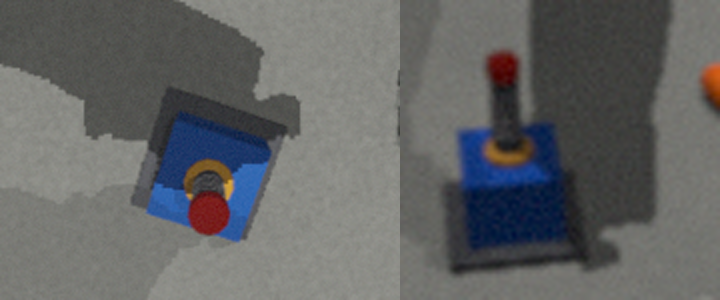

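The punch stands upright with its flange on the block, as at the start, and the gripper is clear.

```bash
python3 -c "
from h import *
print(close_job())"
```

```text
the job is handed in; nothing more can be done
None
```

The job is handed in, at about 21 s on the robot's clock. I pressed the punch through the guide hole onto the blank until I read a snap, then put it back in its stand and let go.

- **Snap:** There is no direct reading of the striker, so I judged it from the forces. The axial force rose to about 12.3 N after subtracting the punch's weight. In the next small step it fell by nearly 4 N and the tool sank about 1 mm. I stopped there at about 10 N.
- **Spring limits:** No reading went above about 13 N, well under 20 N. The point should have been short of its hard stop, but I did not measure its travel directly.
- **Where the numbers differed:** The last reading before the snap was slightly below the quoted 13 to 15 N. Force rose at about 2.6 N per mm of tool travel, less than the quoted 4.5 N per mm. I put that down to give in the grip, since the before and after pictures showed no visible slip.
- **Side force:** Up to about 2 to 3 N built up sideways while pressing. I eased it off by shifting the tool sideways about 1 mm in all.
- **Put back:** I felt light contact as the flange seated at the original height. The last wrist and scene pictures show the punch upright with its flange on the block and the gripper open and clear. I did not check the bystander objects with a final overview, but I felt no unexpected contact.

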